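# Fit the double lid on the button tin and take off the dust cover

### The arm

A 6-joint arm with a two-finger parallel gripper is mounted at the origin on the work surface; the furniture and walls round the work are solid. World frame = base frame: x ahead of the robot, y to its left, z up, the work surface at z = 0. Lengths are in m, angles in rad, forces in N, time in s.
With the tool pointing down it reaches from about 0.275 to 0.75 m from the base axis. Payload 10.2 kg.
Tool frame: the origin (TCP) lies on the centre line of the jaws, within the pads' length; the fingertips stand tip_extent ahead of it and the grasp point (between the pads) lies 3 mm ahead of it (tip_extent is the distance from the TCP to the fingertips, in m); z points along the fingers, y is the line along which they close (so a half turn about z gives the same grasp; the last joint's range is limited). The gripper opens to 88 mm and grips with 3 to 60 N. Pads are 18 mm wide; open, the fingers measure 123 mm over their backs; the gripper's body (75 mm by 187 mm) begins 45 mm behind the grasp point.
Start: joints at [1.034, 0.313, 1.498, -0, 1.331, -0.223], TCP at [0.162, 0.499, 0.261] pointing down, gripper open.
Joint ranges: [-2.94, 2.94], [-0.97, 2.17], [0.19, 2.56], [-1.23, 4.37], [0.02, 3.11], [-2.88, 2.88]. Speed limits (rad/s): [2.39, 2.39, 3.01, 3.14, 3.14, 3.14].

### API

Orientations are given as a unit quaternion [x, y, z, w].
In Python, from workcell import move_pose, move_linear, move_j, let_go, grasp, wait, ik, read_state, camera, camera_info, IKError, job_done, regions_of, tip_extent gives the robot as it stands. Calls block until the motion is done:
- move_pose(position, orientation): joint-space move of the TCP to a pose.
- move_linear(position, ori=None, velocity=0.15): straight line of the TCP; ori=None keeps the orientation; velocity is the mean speed in m/s.
- move_j(angles): joint-space move.
- let_go() and grasp(): open the fingers fully, or close them until they stop; the grip force is fixed at half the most.
- wait(seconds).
- ik(position, orientation): joint angles nearest the present ones, or None.
- read_state(): the state.
- camera(name): name is "scene" or "top"; returns the picture (384x512x3 uint8, red, green, blue); there is no depth.
- camera_info(name): a dict with "camera_matrix" (3x3 intrinsics, pixels), "R" (3x3) and "t" (3): a world point X has camera coordinates R X + t. Camera axes: x right, y down, z forward; pixel columns grow to the right and rows downward; lengths in m; the calibration is good to about 2 mm. A picture is of the moment at which its call begins. camera_info takes no time and is no camera call.
A pose or a line that the arm cannot do raises IKError and nothing moves.
- job_done(): hands the job in; it is judged then, once.
Trained networks look in the newest picture that a camera, given by its name, has taken for a name from the list of things; names that differ only in an ending like _2 or _b are one class to them, and where a whole thing is asked for, a point or a joint stands for the part that bears it (a point fixed in the world has none). Each returns a list of dicts, best first, with "p" (0 to 1); they miss things now and then, are a little off and sometimes report something else, mostly with a low value. They report only what shows in the picture. A call takes as long as a camera call. They do not tell look-alikes from the thing itself.
- regions_of(camera, label): "region" (384x512 bool, what is visible of it) and "bbox" ([left, top, right, bottom] in pixels, round what is visible of it).
The state is a dict: "clock": time; "joints": joint angles; "qvel": joint speeds; "tau": joint torques, N m; "tcp_pos": TCP position; "tool_rot": TCP orientation; "ft_force": force on the tool from outside, world axes, zero at the start; "moment": the same for the moment, N m; "finger_gap": opening from 0.0 (shut) to 1.0 (fully open); "grasp_force": force on a finger pad.
Only numpy, scipy, OpenCV 4.12 (cv2) and the standard library are available. Lean on these libraries where they do the work, as an engineer would, in place of code of your own. Each camera call takes 0.05 s, during which the arm holds its last target. There are 200 camera calls.

### The job

The spare-button tin has been refilled and is to stand ready for handing out buttons. Pick up its double lid as one set, the dust cover still clipped over the inner dispensing lid, lower it into the open tin (either way round) and press it down until the inner lid clicks home, level on the rim; then lift off the dust cover alone, leaving the inner lid seated in the tin. Finish with the dust cover held still in the gripper about 10 cm above the tin, touching nothing else, and leave the tin and the other things on the counter where they stand.

Things in the scene. Friction and masses are not known exactly. Their poses are not given: they have to be found in the camera images.
- button_tin_base: open button tin, dark teal, brass rim, full of buttons (27 mm up), loose, 0.9 kg. Outside 104 (its x) x 72 (y) x 50 mm high, mouth 98 x 66; at each short end a brass catch housing juts 6 mm out and a steel spring ball 4 mm into the mouth, 5 mm below the rim. Origin: centre of its underside, z up. With the inner lid home, that lid's origin is 30 mm above this one, either way round.
- tin_mouth (a point): middle of the tin's mouth, level with the top of the rim, 50 mm above the tin's origin; axes as the tin's. Set in loosely, the inner lid stops on the two spring balls, its flange about 10 mm above the rim; a push of 8 to 13 N on the lid set takes it past them and home; about 6 to 8 N upward would pull the inner lid out again.
- inner_lid: cream inner lid, 70 g, standing on the counter under the dust cover at first. From below: plug 95 (x) x 63 (y) mm, 20 mm deep, its lowest 8 mm tapered in by 5 mm all round; flange 104 x 72, 3 mm thick, which rests on the tin's rim when home; collar 92 x 60, 12 mm high, with a 30 mm dispensing hole within, hidden by the cover. Origin: centre of the plug's underside; z up, x along the long side.
- dust_cover: dark teal cap 99 (x) x 67 (y) mm, 14 mm high, 120 g, over the inner lid's collar with 1 mm of play. Two weak spring balls at its short ends clip it on: lifted by its handle it carries the inner lid along; it comes off with 3 to 4 N once the inner lid is held. Origin: centre of its lower edge, 24 mm above the inner lid's origin when clipped on; axes as the inner lid's.
- cover_handle (a point): middle of the dust cover's straight wooden bar handle (on two brass posts), 37 mm above the cover's origin, 61 mm above the counter at first. Bar 64 mm along x, 13 mm thick (y, pinch here), 14 mm high; 16 mm free between bar and cover.
- thread_spool_1: bystander: white thread spool, 29 mm across, 46 mm high; origin at the centre of its underside
- thread_spool_2: bystander: red thread spool, 29 mm across, 46 mm high; origin at the centre of its underside
- thread_spool_3: bystander: navy thread spool, 29 mm across, 46 mm high; origin at the centre of its underside
- tape_measure: bystander: yellow pocket tape measure, 74 x 33 x 62 mm; origin at the centre of its underside
- tailor_chalk: bystander: flat light-blue tailor chalk, 34 x 52 x 8 mm; origin at the centre of its underside
Not all that is in view belongs to the job. What is shaped like the dust_cover but purple is not meant.

How it is judged:
By the outcome, as a careful person would: the job done as asked, in the order asked, and still so for the second after the job is handed in, while the arm keeps its last pose, push and grip.
It also fails if it takes over 42 s, if anything falls off the work surface, if the arm or the gripper's body presses on something with over 40 N, if the wrist force passes 120 N, or if a joint passes its speed limit or range.

## Working session

There is one attempt and no reset: what is moved stays moved. The work goes in short steps, each a Python script; the robot and the scene stay as the last script left them, time stands still between calls to the robot, and variables do not carry over. Pictures are saved under pics/ and viewed, at most 10 in all, crops included, and the job is handed in when it is done.

```bash
ls; mkdir -p pics; python3 - <<'E'
from workcell import *
import cv2, numpy as np
a=camera("top"); b=camera("scene")
cv2.imwrite("pics/top.png",a[...,::-1]); cv2.imwrite("pics/scene.png",b[...,::-1])
for c in ("top","scene"):
    i=camera_info(c); print(c,np.round(i["camera_matrix"],1).tolist(),np.round(i["R"],3).tolist(),np.round(i["t"],3).tolist())
    for l in ("button_tin_base","dust_cover","inner_lid"):
        for r in regions_of(c,l): print(l,round(r["p"],2),r["bbox"],r["region"].sum())
s=read_state(); print(s, tip_extent)
E
```

```text
pics
top [[397.7, 0.0, 247.2], [0.0, 397.7, 193.3], [0.0, 0.0, 1.0]] [[0.014, -1.0, 0.014], [-0.981, -0.016, -0.194], [0.194, -0.011, -0.981]] [0.122, 0.502, 0.821]
button_tin_base 0.91 [327.9, 186.2, 387.3, 235.7] 1822
dust_cover 0.97 [201.5, 219.2, 253.3, 263.2] 1421
dust_cover 0.73 [274.0, 128.2, 288.8, 146.0] 170
dust_cover 0.72 [234.7, 158.7, 283.5, 194.9] 1402
scene [[376.4, 0.0, 257.5], [0.0, 376.4, 196.9], [0.0, 0.0, 1.0]] [[0.571, -0.821, 0.018], [-0.482, -0.353, -0.802], [0.665, 0.449, -0.597]] [-0.183, 0.347, 0.517]
button_tin_base 0.66 [312.9, 234.4, 381.1, 294.1] 2405
dust_cover 0.92 [189.2, 221.2, 244.9, 251.5] 1078
dust_cover 0.8 [251.4, 192.0, 299.1, 220.5] 990
inner_lid 0.61 [250.2, 208.7, 289.3, 228.5] 186
{'clock': 0.4, 'joints': array([ 1.03362407e+00,  3.12984903e-01,  1.49775614e+00,  1.56111114e-05,
        1.33101647e+00, -2.23433545e-01]), 'qvel': array([ 7.65176856e-04, -2.63155971e-05, -1.95202585e-03, -1.18187380e-03,
        1.99889184e-04,  6.93292336e-04]), 'tau': array([-1.93837691e-04, -4.01777995e+01, -2.52197224e+01,  6.95672468e-02,
        3.25207366e-02,  2.62074778e-06]), 'tcp_pos': array([0.16204287, 0.49935462, 0.26065555]), 'tool_rot': array([ 1.56228604e-01,  9.87720920e-01, -7.37267538e-05, -3.76387953e-05]), 'ft_force': array([ 0.31242575,  0.29765767, -0.23221383]), 'moment': array([ 0.03145199, -0.01479492, -0.0192879 ]), 'grasp_force': 0.0, 'finger_gap': 1.0007078443690083} 0.022
```

```bash
python3 - <<'E'
import cv2
a=cv2.imread("pics/top.png")[110:310,160:426]; b=cv2.imread("pics/scene.png")[170:320,170:400]
cv2.imwrite("pics/topc.png",cv2.resize(a,None,fx=3,fy=3,interpolation=cv2.INTER_CUBIC)); cv2.imwrite("pics/scenec.png",cv2.resize(b,None,fx=3.4,fy=3.4,interpolation=cv2.INTER_CUBIC))
E
```

```text
(no output)
```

View pics/topc.png

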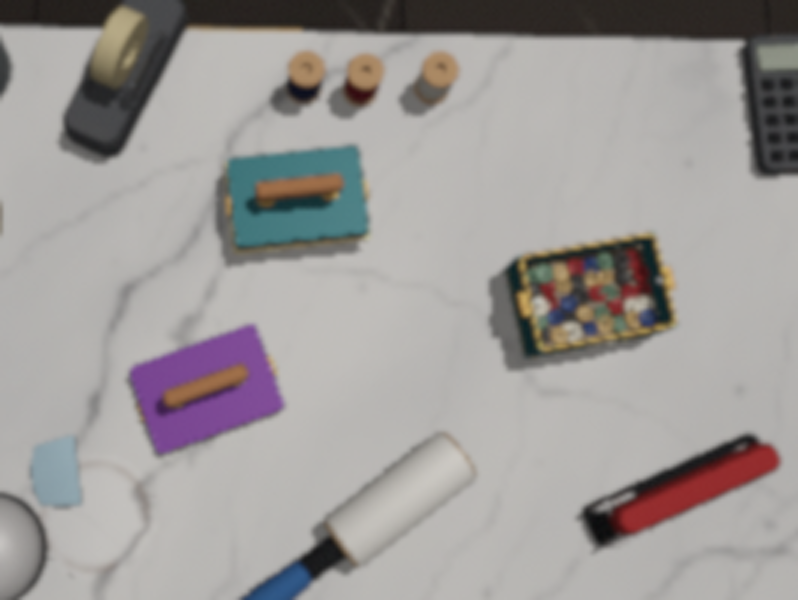

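View pics/scenec.png

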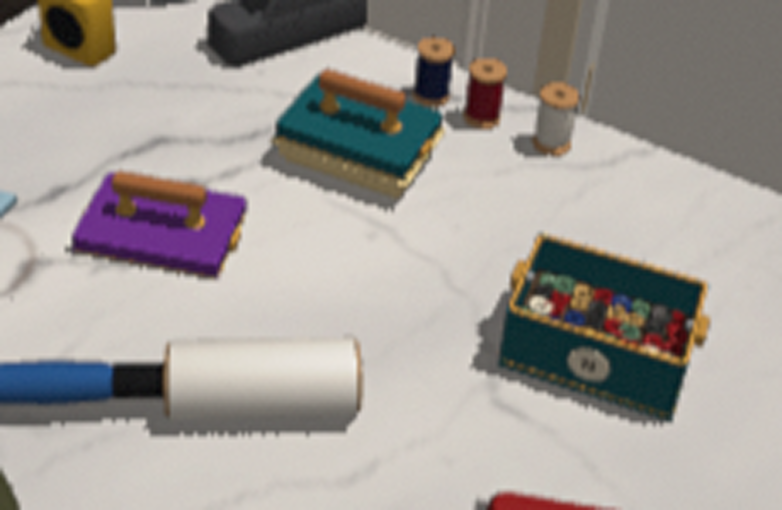

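View pics/top.png

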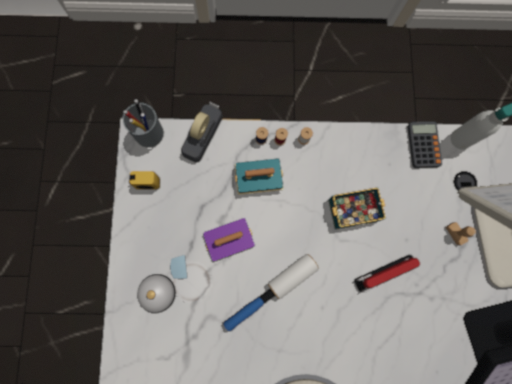

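The teal lid set is at about (259,176) in the top view, with the tin at (357,210) and the three spools behind the lid. The purple decoy is at (229,240). In the scene view the lid is at about (275,207) and the tin at (348,265). Next I fit the poses.

```bash
cat > fit.py <<'E'
import numpy as np, cv2
from scipy.optimize import least_squares
from workcell import camera_info
def proj(c,X):
    i=camera_info(c); P=np.asarray(X)@np.array(i["R"]).T+np.array(i["t"])
    p=P@np.array(i["camera_matrix"]).T; return p[:,:2]/p[:,2:]
def place(v,pts,z=0):
    c,s=np.cos(v[2]),np.sin(v[2]); P=np.array(pts,float)
    return np.c_[v[0]+c*P[:,0]-s*P[:,1], v[1]+s*P[:,0]+c*P[:,1], P[:,2]+z]
def rect(w,h,z): return [(x*w/2,y*h/2,z) for x,y in((1,1),(1,-1),(-1,-1),(-1,1))]
def box(w,h,z0,z1): return rect(w,h,z0)+rect(w,h,z1)
def soft(parts_of,c,v,z,K=8):
    m=np.zeros((384*K//4,512*K//4),np.uint8)  # 2x
    k=K/4
    for p in parts_of:
        q=(proj(c,place(v,p,z))+.5)*k-.5
        h=cv2.convexHull(q.astype(np.float32))
        cv2.fillConvexPoly(m,np.round(h*16).astype(np.int32),255,cv2.LINE_AA,4)
    return cv2.resize(m,(512,384),interpolation=cv2.INTER_AREA)/255.
def fit(parts,masks,v0,z=0):
    from scipy.optimize import minimize
    f=lambda u: sum(np.abs(cv2.GaussianBlur(soft(parts,c,u*[1,1,10],z)-m,(0,0),1)).sum() for c,m in masks.items())
    s=np.array([1,1,.1]); u0=np.array(v0)*s
    sim=np.vstack([u0]+[u0+d for d in np.eye(3)*.006])
    r=minimize(f,u0,method="Nelder-Mead",options=dict(initial_simplex=sim,xatol=5e-5,fatol=.01))
    return r.x/s, r.fun
E
python3 - <<'E'
from fit import *
T=lambda L:np.array(L)/3+[160,110]-.33; S=lambda L:np.array(L)/3.4+[170,170]-.35
obs={"lid":({"top":T([(229,158),(358,147),(368,236),(236,248)]),"scene":S([(276,122),(330,75),(440,125),(405,174)])},rect(.099,.067,.038)),
"tin":({"top":T([(517,258),(656,236),(673,325),(530,354)]),"scene":S([(511,308),(541,236),(706,286),(687,358)])},rect(.104,.072,.05))}
# world from top cam: image right ~ -y, image up ~ +x
for n,(o,pts) in obs.items():
  for cams in (["top"],["scene"],["top","scene"]):
    best=None
    for roll in range(4):
      for yaw in np.arange(0,np.pi,.4):
        P=np.roll(np.array(pts)[::-1],roll,0)
        for Q in (P,np.roll(np.array(pts),roll,0)):
          r=least_squares(lambda v:np.concatenate([(proj(c,place(v,Q))-o[c]).ravel() for c in cams]),[.5,0.1,yaw])
          if best is None or r.cost<best.cost: best=r
    print(n,cams,best.x.round(4),best.cost.round(2),np.round(best.fun,1).tolist() if len(cams)==2 else "")
E
```

```text
Traceback (most recent call last):
  File "fit.py", line 5, in proj
    i=camera_info(c); P=np.asarray(X)@np.array(i["R"]).T+np.array(i["t"])
ValueError: time passes only in moves, steps and waits
```

```bash
sed -i 's/^def proj/_I={c:camera_info(c) for c in ("top","scene")}\ndef proj/; s/i=camera_info(c);/i=_I[c];/' fit.py
cat > pose0.py <<'E'
from fit import *
T=lambda L:np.array(L)/3+[160,110]-.33; S=lambda L:np.array(L)/3.4+[170,170]-.35
sg=np.array([(1,-1),(-1,-1),(-1,1),(1,1)])/2
R=lambda w,h,z:np.c_[sg*[w,h],np.full(4,z)]
obs={"lid":({"top":T([(229,158),(358,147),(368,236),(236,248)]),"scene":S([(330,75),(440,125),(405,174),(276,122)])},R(.099,.067,.038)),
"tin":({"top":T([(517,258),(656,236),(673,325),(530,354)]),"scene":S([(541,236),(706,286),(687,358),(511,308)])},R(.104,.072,.05))}
V={}
for n,(o,pts) in obs.items():
  for cams in (["top"],["scene"],["top","scene"]):
    r=least_squares(lambda v:np.concatenate([(proj(c,place(v,pts))-o[c]).ravel() for c in cams]),[.5,0.1,1.5])
    print(n,cams,r.x.round(4),r.cost.round(2),np.round(r.fun,1).tolist() if len(cams)==2 else "")
  V[n]=r.x
E
cat > refine.py <<'E'
from pose0 import *
tin=[box(.104,.072,0,.05),box(.116,.014,.040,.05)]
im={c:cv2.imread(f"pics/{c}.png") for c in("top","scene")}
ov={}
for n,cols,parts in (("lid",None,[rect(.099,.067,.038),box(.099,.067,.024,.038)]),("tin",None,tin)):
  v=V[n]; masks={}
  for c in im:
    q=proj(c,place(v,[p for b in parts for p in b])); 
    roi=np.zeros((384,512),bool); x0,y0=q.min(0).astype(int)-5; x1,y1=q.max(0).astype(int)+6; roi[y0:y1,x0:x1]=1
    h=cv2.cvtColor(im[c],cv2.COLOR_BGR2HSV)
    if n=="lid": m=(h[...,0]>75)&(h[...,0]<105)&(h[...,1]>110)
    else: m=(h[...,1]>90)|(h[...,2]<55)
    m=(m&roi).astype(np.uint8)
    m=cv2.morphologyEx(m,cv2.MORPH_CLOSE,np.ones((5,5)))
    k,l,st,_=cv2.connectedComponentsWithStats(m); m=(l==1+st[1:,4].argmax()).astype(np.uint8)
    cs,_=cv2.findContours(m,cv2.RETR_EXTERNAL,cv2.CHAIN_APPROX_NONE); m=cv2.drawContours(np.zeros_like(m),cs,-1,1,-1)
    masks[c]=m.astype(float)
    im[c][cv2.morphologyEx(m,cv2.MORPH_GRADIENT,np.ones((2,2)))>0]=(255,0,255) if 0 else im[c][cv2.morphologyEx(m,cv2.MORPH_GRADIENT,np.ones((2,2)))>0]
  for cams in (["top"],["scene"],["top","scene"]):
    w,f=fit(parts,{c:masks[c] for c in cams},v); print(n,cams,w.round(4),round(f,1))
  ov[n]=(w,parts)
rows=[]
for c in im:
  K=4; I=cv2.resize(im[c],None,fx=K,fy=K,interpolation=cv2.INTER_CUBIC)
  for n,(w,parts) in ov.items():
    for b in parts:
      q=(proj(c,place(w,b))+.5)*K-.5
      for f in np.array_split(q,len(q)//4): cv2.polylines(I,[np.round(f).astype(np.int32)],True,(0,0,255),1)
  a=I[140*K:245*K,225*K:395*K] if c=="top" else I[180*K:300*K,240*K:390*K]
  rows.append(cv2.resize(a,(400,300)) if 0 else a)
cv2.imwrite("pics/ov_top.png",rows[0]); cv2.imwrite("pics/ov_scene.png",rows[1])
E
python3 refine.py
```

```text
lid ['top'] [0.5439 0.1036 1.6763] 0.5 
lid ['scene'] [0.5398 0.0986 1.6085] 3.64 
lid ['top', 'scene'] [0.5431 0.102  1.652 ] 11.07 [0.6, 0.2, 1.5, 1.2, 0.7, 0.6, 0.2, -0.6, -2.2, -0.5, 1.3, -2.6, -0.8, -1.6, -0.1, -0.3]
tin ['top'] [ 0.4731 -0.1114  1.7416] 4.3 
tin ['scene'] [ 0.4743 -0.115   1.7726] 6.15 
tin ['top', 'scene'] [ 0.4738 -0.1135  1.7551] 14.48 [-0.1, -0.8, -0.4, -1.2, 1.7, 1.2, 2.5, -0.4, -1.0, -1.8, 0.5, -1.4, -0.7, 2.1, -2.1, -0.4]
lid ['top'] [0.5457 0.103  1.6581] 808.8
lid ['scene'] [0.5493 0.108  1.6948] 273.0
lid ['top', 'scene'] [0.5478 0.1065 1.691 ] 1086.3
tin ['top'] [ 0.4752 -0.1149  1.8257] 225.2
tin ['scene'] [ 0.4787 -0.1134  1.7712] 226.7
tin ['top', 'scene'] [ 0.4761 -0.114   1.7798] 469.9
```

```bash
python3 - <<'E'
import cv2,numpy as np
a=cv2.imread("pics/ov_top.png");b=cv2.imread("pics/ov_scene.png");print(a.shape,b.shape)
h=cv2.cvtColor(cv2.imread("pics/top.png"),cv2.COLOR_BGR2HSV)
for p in ((250,170),(250,185),(275,185),(259,174),(335,205),(355,230),(358,222)): print(p,h[p[1],p[0]])
E
```

```text
(420, 680, 3) (480, 600, 3)
(250, 170) [ 16  59 121]
(250, 185) [ 93 112 127]
(275, 185) [ 93 105 133]
(259, 174) [ 13 140 113]
(335, 205) [ 21 120 115]
(355, 230) [ 18   7 179]
(358, 222) [ 18  96 141]
```

View pics/ov_top.png

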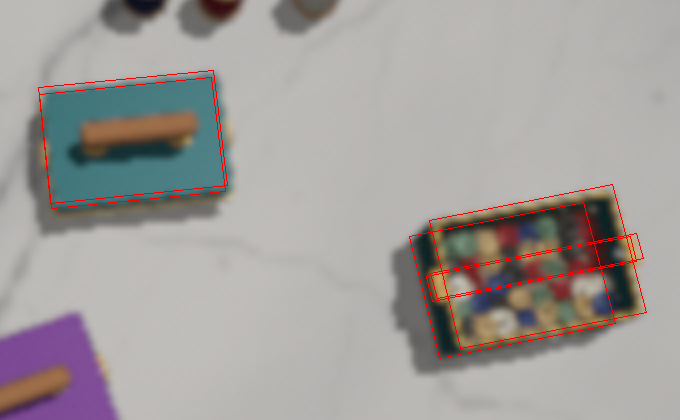

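View pics/ov_scene.png

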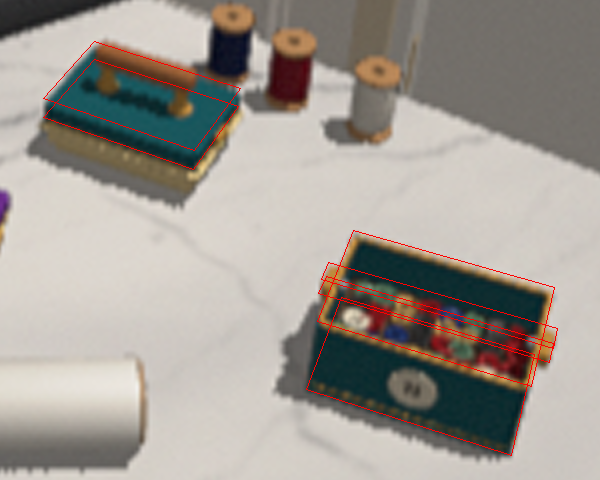

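The overlay shows the lid fit is about right. The tin fit was pulled off by the shadow: its true rim in the 4x top crop runs roughly (429,223), (612,194), (641,313), (455,352). I'll refine on image gradients instead.

```bash
cat > edge.py <<'E'
from pose0 import *
from scipy.ndimage import map_coordinates
from scipy.optimize import minimize
def gmap(c,f=None):
    I=cv2.imread(f or f"pics/{c}.png").astype(np.float32); I=cv2.GaussianBlur(I,(0,0),.7)
    g=np.hypot(cv2.Scharr(I,-1,1,0),cv2.Scharr(I,-1,0,1)).max(2)/32
    return np.minimum(g,60)
def segs(r): return [(r[i],r[(i+1)%4]) for i in range(4)]
C={}
def cams_c(c): return -np.array(_I[c]["R"]).T@np.array(_I[c]["t"])
from fit import _I
def score(v,S,G,z=0):
    t=np.linspace(.04,.96,40)[:,None]; s=0
    for c,g in G.items():
        for a,b in S:
            p=proj(c,place(v,np.array(a)*(1-t)+np.array(b)*t,z)); s+=map_coordinates(g,[p[:,1],p[:,0]],order=1).mean()
    return -s
def efit(S,G,v0,z=0):
    best=None
    for dx in (-.004,0,.004):
      for dy in (-.004,0,.004):
        for da in (-.05,0,.05):
          s=np.array([1,1,.1]);u0=(np.array(v0)+[dx,dy,da])*s
          r=minimize(lambda u:score(u/s,S,G,z),u0,method="Nelder-Mead",options=dict(initial_simplex=np.vstack([u0]+[u0+d for d in np.eye(3)*.003]),xatol=5e-5,fatol=.01))
          if best is None or r.fun<best.fun: best=r
    return best.x/s,best.fun
lidS=segs(R(.099,.067,.038)); 
tinS=segs(R(.104,.072,.05))
barS=[((-.032,-.0065,.068),(.032,-.0065,.068)),((-.032,.0065,.068),(.032,.0065,.068))]
E
python3 - <<'E'
from edge import *
G={c:gmap(c) for c in("top","scene")}
W={}
for n,S in (("lid",lidS),("lid",lidS+barS),("tin",tinS),("tin",segs(R(.098,.066,.05))+tinS)):
  for cs in (["top"],["scene"],["top","scene"]):
    w,f=efit(S,{c:G[c] for c in cs},V[n]); print(n,len(S),cs,w.round(4),round(f,1))
  W[n]=(w,S)
rows=[]
for c in ("top","scene"):
  K=4; I=cv2.resize(cv2.imread(f"pics/{c}.png"),None,fx=K,fy=K,interpolation=cv2.INTER_CUBIC)
  for n,(w,S) in W.items():
    for s in (lidS+barS if n=="lid" else S):
      q=(proj(c,place(w,s))+.5)*K-.5; q=np.round(q).astype(int); cv2.line(I,tuple(map(int,q[0])),tuple(map(int,q[1])),(0,0,255),1)
  rows.append(I[145*K:240*K,230*K:395*K] if c=="top" else I[183*K:290*K,245*K:395*K])
w=660
rows=[r[:,:600] if 0 else cv2.resize(r,(540,int(r.shape[0]*540/r.shape[1]))) for r in rows]
I=np.vstack(rows); print(I.shape); cv2.imwrite("pics/ov2.png",I[:800])
E
```

```text
lid ['top'] [0.5439 0.1036 1.6763] 0.5 
lid ['scene'] [0.5398 0.0986 1.6085] 3.64 
lid ['top', 'scene'] [0.5431 0.102  1.652 ] 11.07 [0.6, 0.2, 1.5, 1.2, 0.7, 0.6, 0.2, -0.6, -2.2, -0.5, 1.3, -2.6, -0.8, -1.6, -0.1, -0.3]
tin ['top'] [ 0.4731 -0.1114  1.7416] 4.3 
tin ['scene'] [ 0.4743 -0.115   1.7726] 6.15 
tin ['top', 'scene'] [ 0.4738 -0.1135  1.7551] 14.48 [-0.1, -0.8, -0.4, -1.2, 1.7, 1.2, 2.5, -0.4, -1.0, -1.8, 0.5, -1.4, -0.7, 2.1, -2.1, -0.4]
lid 4 ['top'] [0.5457 0.1039 1.6984] -103.6
lid 4 ['scene'] [0.5319 0.0995 1.7138] -143.5
lid 4 ['top', 'scene'] [0.5458 0.103  1.6957] -231.7
lid 6 ['top'] [0.5453 0.1039 1.6939] -155.1
lid 6 ['scene'] [0.5422 0.1015 1.7194] -206.9
lid 6 ['top', 'scene'] [0.5446 0.1029 1.7005] -343.2
tin 4 ['top'] [ 0.4727 -0.1112  1.7445] -132.4
tin 4 ['scene'] [ 0.471  -0.1122  1.7514] -182.2
tin 4 ['top', 'scene'] [ 0.4711 -0.112   1.7598] -313.1
tin 8 ['top'] [ 0.4737 -0.1116  1.7671] -253.3
tin 8 ['scene'] [ 0.4709 -0.1154  1.7661] -356.1
tin 8 ['top', 'scene'] [ 0.4718 -0.1145  1.7601] -570.2
(695, 540, 3)
```

```bash
cat > arm.py <<'E'
from workcell import *
import numpy as np
def q(a): return [float(np.cos(a/2)),float(np.sin(a/2)),0,0]
def st(*k):
    s=read_state(); print("t",round(s["clock"],2),"tcp",s["tcp_pos"].round(4),"ft",s["ft_force"].round(2),"gap",round(s["finger_gap"],3),"gf",round(s["grasp_force"],1)); return s
E
python3 - <<'E'
from arm import *
from fit import proj
for a in (1.697,1.697-np.pi):
  for p,b in (((.545,.1035,.12),a),((.472,-.112,.12),a+.06)):
    r=ik(p,q(b)); print(a,None if r is None else np.round(r,2))
for X in ((.545,.1035,.046),(.635,.1035,.046),(.617,.1035,.046)): print(X,proj("top",[X]).round(1))
for r in regions_of("top","thread_spool_1"): print(round(r["p"],2),r["bbox"])
E
```

```text
1.697 [-0.02  0.52  1.58 -0.    1.04 -0.15]
1.697 [-0.48  0.39  1.79 -0.    0.96 -0.66]
-1.444592653589793 None
-1.444592653589793 [-0.48  0.39  1.79 -0.    0.96  2.48]
(0.545, 0.1035, 0.046) [[259.2 174. ]]
(0.635, 0.1035, 0.046) [[259.5 135.3]]
(0.617, 0.1035, 0.046) [[259.4 142.9]]
0.76 [297.9, 128.1, 309.7, 143.2]
0.51 [276.5, 127.8, 290.0, 147.0]
0.44 [256.5, 129.8, 270.4, 146.6]
```

View pics/ov2.png

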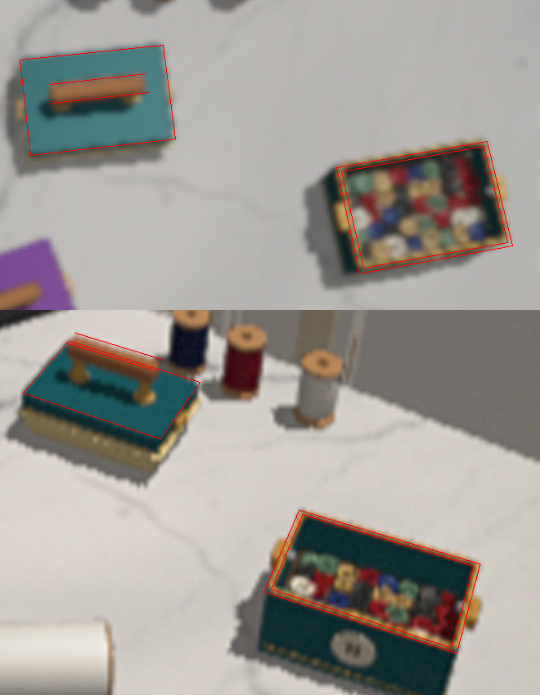

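The overlay lines up with the cover outline and the tin's brass rim in both views, so I'm grasping now.

```bash
python3 - <<'E'
from arm import *
let_go()
move_pose([.545,.1035,.14],q(1.697)); st()
move_linear([.545,.1035,.067],velocity=.1); st()
grasp(); st()
move_linear([.545,.1035,.15],velocity=.1); wait(.2); st()
import cv2
for c in("top","scene"): cv2.imwrite(f"pics/h_{c}.png",camera(c)[...,::-1])
a=cv2.imread("pics/h_scene.png")[110:260,190:390]
cv2.imwrite("pics/h_c.png",cv2.resize(a,None,fx=3,fy=3))
E
```

```text
t 2.7 tcp [0.5449 0.1043 0.1402] ft [-0.42  0.01 -0.02] gap 0.998 gf 0.0
t 3.58 tcp [0.5454 0.1036 0.0676] ft [ 0.02 -0.78  0.63] gap 1.0 gf 0.0
t 4.71 tcp [0.545  0.1035 0.067 ] ft [0.63 0.68 0.12] gap 0.141 gf 30.0
t 5.89 tcp [0.5448 0.1035 0.1495] ft [ 0.02 -0.29 -1.78] gap 0.144 gf 30.0
```

View pics/h_c.png

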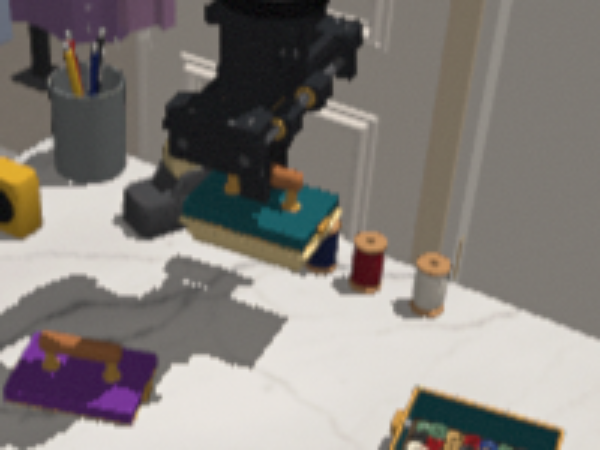

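The set is held level with both parts (1.8 N of load), and the spools are untouched. Now over the tin to measure the offset there.

```bash
python3 - <<'E' | grep -v "cost\|^tin \['\|^lid \['"
from arm import *
from edge import *
P=[.472,-.1125,.14]; a=1.76
move_pose([P[0],P[1],.15],q(a)); move_linear(P,velocity=.1); wait(.3); s=st()
for c in("top","scene"): cv2.imwrite(f"pics/o_{c}.png",camera(c)[...,::-1])
z=s["tcp_pos"][2]-.067
G={c:gmap(c,f"pics/o_{c}.png") for c in("top","scene")}
G0={c:gmap(c) for c in("top","scene")}
v0=[P[0],P[1],a]
r=R(.099,.067,.038); r24=R(.099,.067,.024); fl=R(.104,.072,.020)
S=segs(r)
for cs in (["top"],["scene"],["top","scene"]):
    w,f=efit(S,{c:G[c] for c in cs},v0,z); print("cover",cs,w.round(4),round(f,1))
    w2,f=efit(segs(R(.098,.066,.05))+tinS,{c:G0[c] for c in cs},[.472,-.1125,1.76]); print("tin0",cs,w2.round(4),round(f,1))
K=4; rows=[]
for c in("top","scene"):
  I=cv2.resize(cv2.imread(f"pics/o_{c}.png"),None,fx=K,fy=K,interpolation=cv2.INTER_CUBIC)
  for v,S2,zz,col in ((w,S,z,(0,0,255)),(w2,tinS,0,(255,0,255))):
    for sg2 in S2:
      qq=np.round((proj(c,place(v,sg2,zz))+.5)*K-.5).astype(int); cv2.line(I,tuple(map(int,qq[0])),tuple(map(int,qq[1])),col,1)
  x,y=proj(c,[[P[0],P[1],.07]])[0]; x,y=int(x*K),int(y*K); rows.append(I[y-220:y+220,x-200:x+200])
cv2.imwrite("pics/o_c.png",np.hstack(rows))
E
```

```text
t 7.45 tcp [ 0.4722 -0.1124  0.1403] ft [-0.45 -0.8  -0.7 ] gap 0.139 gf 30.0
cover ['top'] [ 0.472  -0.11    1.7769] -61.8
tin0 ['top'] [ 0.4737 -0.1116  1.7669] -253.3
cover ['scene'] [ 0.4576 -0.115   1.767 ] -157.1
tin0 ['scene'] [ 0.4709 -0.1154  1.7663] -356.1
cover ['top', 'scene'] [ 0.4712 -0.1117  1.7669] -180.3
tin0 ['top', 'scene'] [ 0.4718 -0.1145  1.76  ] -570.2
```

View pics/o_c.png

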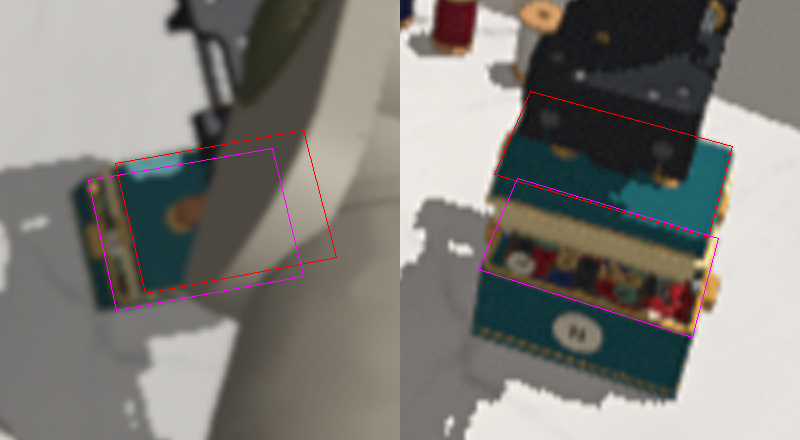

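```bash
python3 - <<'E' | grep -v "cost\|^tin \['\|^lid \['"
from edge import *
b=[segs(R(.099,.067,.038))[i] for i in(1,2,3)]+[segs(R(.099,.067,.024))[2]]+[segs(R(.104,.072,.020))[2],segs(R(.104,.072,.020))[1]]
for n,v0,z in (("h",[.5448,.1035,1.697],.0825),("o",[.4722,-.1124,1.76],.0733)):
  w,f=efit(b,{"scene":gmap("scene",f"pics/{n}_scene.png")},v0,z); print(n,"scene",w.round(4),round(f,1))
  S=segs(R(.099,.067,.038)); S=[S[0],S[3],S[2]] 
  w,f=efit(S,{"top":gmap("top",f"pics/{n}_top.png")},v0,z); print(n,"top",w.round(4),round(f,1))
w,f=efit(b,{"scene":gmap("scene")},[.545,.1035,1.697]); print("init scene",w.round(4),round(f,1))
E
```

```text
h scene [0.5474 0.1013 1.6684] -145.6
h top [0.5649 0.1047 1.5897] -32.0
o scene [ 0.4739 -0.1111  1.7871] -211.9
o top [ 0.4716 -0.1101  1.7688] -53.5
init scene [0.5479 0.103  1.7581] -185.0
```

```bash
python3 - <<'E'
from arm import *
def ft(n=4):
    F=[]
    for _ in range(n): wait(.03); s=read_state(); F.append(np.r_[s["ft_force"],s["moment"]])
    return np.mean(F,0),s
x,y=.472,-.1140
move_linear([x,y,.120],q(1.762),velocity=.08)
f0,s=ft(6); print("base",f0.round(2))
z=.116
while z>=.1075:
    move_linear([x,y,z],velocity=.03)
    f,s=ft(3); d=f-f0; print(round(s["clock"],2),round(z,4),s["tcp_pos"].round(4),d.round(2),round(s["finger_gap"],3))
    if abs(d[:2]).max()>4 or d[2]>6: break
    z-=.002
E
```

```text
base [-0.06 -0.06 -2.1  -0.05  0.05 -0.01]
8.53 0.116 [ 0.472 -0.114  0.116] [ 0.37 -0.62 -0.13 -0.02 -0.02  0.01] 0.142
8.88 0.114 [ 0.472 -0.114  0.114] [ 0.11  0.21  0.22  0.01 -0.04  0.01] 0.142
9.23 0.112 [ 0.472 -0.114  0.112] [ 0.17  0.15  0.79 -0.02 -0.02 -0.  ] 0.145
9.58 0.11 [ 0.4721 -0.114   0.11  ] [ 0.99  0.01  0.3  -0.03 -0.16  0.04] 0.142
9.93 0.108 [ 0.4725 -0.1141  0.1082] [ 4.44  0.77  2.38 -0.01 -0.8   0.05] 0.142
```

```bash
python3 - <<'E'
from arm import *
def ft(n=4):
    F=[]
    for _ in range(n): wait(.03); s=read_state(); F.append(np.r_[s["ft_force"],s["moment"]])
    return np.mean(F,0),s
f0=np.array([-.06,-.06,-2.1,-.05,.05,-.01])
x,y=.4732,-.1140; z=.1085
for i in range(3):
    move_linear([x,y,z],velocity=.03)
    f,s=ft(3); d=f-f0; print(round(s["clock"],2),[x,y],s["tcp_pos"].round(4),d.round(2))
    if abs(d[0])<1.2: break
    x+=.0007*np.sign(d[0])
E
```

```text
10.28 [0.4732, -0.114] [ 0.473  -0.1139  0.1084] [ 1.38 -0.03  0.79 -0.02 -0.29  0.01]
10.63 [np.float64(0.4739), -0.114] [ 0.4737 -0.1139  0.1083] [ 0.18 -0.05  0.15 -0.02 -0.    0.02]
```

```bash
python3 - <<'E'
from arm import *
def ft(n=3):
    F=[]
    for _ in range(n): wait(.03); s=read_state(); F.append(np.r_[s["ft_force"],s["moment"]])
    return np.mean(F,0),s
f0=np.array([-.06,-.06,-2.1,-.05,.05,-.01])
x,y=.4746,-.1140
for z in (.1075,.1065,.1055,.1045,.1035,.1025):
    move_linear([x,y,z],velocity=.03)
    f,s=ft(); d=f-f0; print(round(s["clock"],2),z,s["tcp_pos"].round(4),d.round(2),round(s["finger_gap"],3))
    if abs(d[:2]).max()>3.5 or d[2]>16: break
E
```

```text
10.98 0.1075 [ 0.4746 -0.114   0.1075] [-0.28 -0.6   0.02 -0.01 -0.01  0.01] 0.142
11.33 0.1065 [ 0.4747 -0.1141  0.1066] [ 0.19 -0.99  0.85 -0.11 -0.05  0.03] 0.144
11.68 0.1055 [ 0.4748 -0.1141  0.1058] [0.38 0.05 6.03 0.02 0.   0.03] 0.143
12.03 0.1045 [ 0.4746 -0.114   0.1044] [ 0.91 -0.51  2.86 -0.09 -0.18  0.04] 0.141
12.38 0.1035 [ 0.4744 -0.1139  0.1032] [ 0.55 -0.57  0.23 -0.1  -0.1  -0.02] 0.142
12.73 0.1025 [ 0.4744 -0.1139  0.1024] [ 0.17 -0.33 -0.06 -0.08 -0.02 -0.01] 0.144
```

```bash
python3 - <<'E'
from arm import *
def ft(n=3):
    F=[]
    for _ in range(n): wait(.03); s=read_state(); F.append(np.r_[s["ft_force"],s["moment"]])
    return np.mean(F,0),s
f0=np.array([-.06,-.06,-2.1,-.05,.05,-.01])
x,y=.4745,-.1140
for z in (.1005,.0990,.0980,.0972,.0966,.0961,.0956,.0951,.0946):
    move_linear([x,y,z],velocity=.03)
    f,s=ft(); d=f-f0; print(round(s["clock"],2),z,s["tcp_pos"].round(4),d.round(2),round(s["finger_gap"],3))
    if abs(d[:2]).max()>4 or d[2]>17: break
import cv2
a=camera("scene"); cv2.imwrite("pics/p_scene.png",a[...,::-1])
cv2.imwrite("pics/p_c.png",cv2.resize(a[200:300,290:410,::-1],None,fx=5,fy=5,interpolation=cv2.INTER_CUBIC))
E
```

```text
13.08 0.1005 [ 0.4744 -0.1139  0.1004] [-0.04 -0.34 -0.05 -0.03  0.01  0.01] 0.144
13.43 0.099 [ 0.4744 -0.1139  0.0988] [ 0.4   0.51 -1.73  0.07 -0.01  0.  ] 0.141
13.78 0.098 [ 0.4745 -0.114   0.098 ] [ 0.33  0.38 -1.54  0.03 -0.02  0.02] 0.141
14.13 0.0972 [ 0.4746 -0.1141  0.0973] [ 0.22 -0.43  0.54 -0.04  0.    0.01] 0.141
14.48 0.0966 [ 0.4747 -0.1141  0.0969] [-0.72  0.08  6.38  0.03  0.14  0.01] 0.145
14.83 0.0961 [ 0.4747 -0.1141  0.0969] [-3.470e+00  1.030e+00  1.232e+01  1.300e-01  5.100e-01 -1.000e-02] 0.147
15.18 0.0956 [ 0.4747 -0.1141  0.0968] [-5.23  2.14 18.33  0.26  0.84 -0.  ] 0.138
```

View pics/p_c.png

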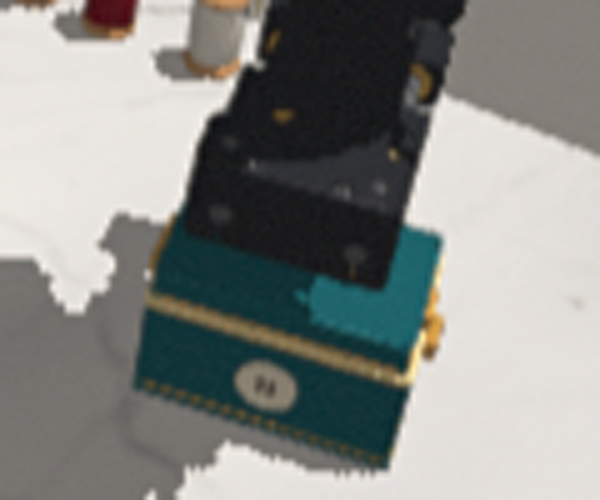

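The flange is level on the rim: it stopped at z = 0.0969 m against 0.097 m expected, with 18 N applied after the click. Now I unload and lift the cover slowly.

```bash
python3 - <<'E'
from arm import *
def ft(n=3):
    F=[]
    for _ in range(n): wait(.03); s=read_state(); F.append(np.r_[s["ft_force"],s["moment"]])
    return np.mean(F,0),s
f0=np.array([-.06,-.06,-2.1,-.05,.05,-.01])
x,y=.4746,-.1141
for z in (.0966,.0970,.0974,.0978,.0982,.0986,.099,.0995,.100,.102,.104,.108,.113):
    move_linear([x,y,z],velocity=.02)
    f,s=ft(2); d=f-f0; print(round(s["clock"],2),z,s["tcp_pos"].round(4),d.round(2),round(s["finger_gap"],3))
import cv2
a=camera("scene"); cv2.imwrite("pics/l_scene.png",a[...,::-1])
cv2.imwrite("pics/l_c.png",cv2.resize(a[200:300,290:410,::-1],None,fx=5,fy=5,interpolation=cv2.INTER_CUBIC))
E
```

```text
15.55 0.0966 [ 0.4748 -0.1142  0.0969] [-1.86  0.7   9.36  0.11  0.28  0.  ] 0.142
15.87 0.097 [ 0.4746 -0.1141  0.097 ] [-0.25  0.61  4.1   0.    0.08  0.01] 0.14
16.18 0.0974 [ 0.4744 -0.1141  0.0971] [-0.34 -0.37  0.14 -0.04 -0.02 -0.01] 0.141
16.5 0.0978 [ 0.4745 -0.114   0.0977] [ 0.27  0.37 -0.48 -0.03  0.03  0.01] 0.14
16.82 0.0982 [ 0.4745 -0.114   0.0981] [ 0.57  0.42 -0.64  0.02  0.01  0.  ] 0.141
17.13 0.0986 [ 0.4745 -0.1141  0.0986] [ 0.08  0.06 -0.92  0.06  0.06  0.01] 0.145
17.45 0.099 [ 0.4746 -0.1141  0.0991] [-0.05  0.37 -1.44  0.03  0.1   0.01] 0.142
17.77 0.0995 [ 0.4747 -0.1141  0.0996] [ 0.13  0.04 -0.12  0.06  0.03  0.02] 0.145
18.08 0.1 [ 0.4747 -0.1141  0.1001] [ 0.18 -0.52 -0.12  0.03  0.04  0.01] 0.145
18.4 0.102 [ 0.4748 -0.1142  0.1023] [ 0.6   0.05  1.24  0.01 -0.04 -0.  ] 0.145
18.72 0.104 [ 0.4748 -0.1142  0.1042] [ 0.56  0.35  3.21 -0.   -0.08  0.03] 0.143
19.13 0.108 [ 0.4745 -0.114   0.1079] [ 0.03 -0.29  0.66 -0.02 -0.02  0.02] 0.142
19.6 0.113 [ 0.4746 -0.1141  0.113 ] [-0.17 -0.28  0.51 -0.02 -0.03 -0.  ] 0.144
```

View pics/l_c.png

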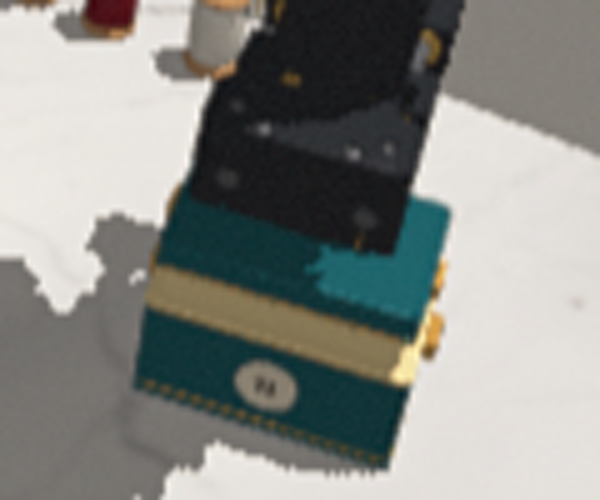

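Load fell by about 0.6 N, so the cover alone is held. The picture shows a cream band above the rim. I still need to confirm that this is the collar of a seated lid and not a lid that has risen, so I'll lift clear and check numerically.

```bash
python3 - <<'E' | grep -v "cost\|^tin \['\|^lid \['"
from arm import *
from edge import *
move_linear([.4746,-.1141,.193],velocity=.1); wait(.3); st()
for c in("top","scene"): cv2.imwrite(f"pics/f_{c}.png",camera(c)[...,::-1])
G={"scene":gmap("scene","pics/f_scene.png")}
G1={"scene":gmap("scene","pics/scene.png")}
Gp={"scene":gmap("scene","pics/p_scene.png")}
v=[.4725,-.1145,1.765]
# tin pose now, from lower visible edges (front bottom + front verticals)
b=R(.104,.072,0);t=R(.104,.072,.05)
S=[(b[2],b[3]),(b[2],t[2]),(b[3],t[3]),(b[1],b[2])]
for n,g in(("before",G1),("press",Gp),("now",G)): print(n,[x.round(4) for x in efit(S,g,v)])
v,_=efit(S,G,v)
fl=segs(R(.104,.072,.023)); co=segs(R(.092,.06,.035))
print([(round(z*1e3),round(score(v,fl,G,.03+z)),round(score(v,co,G,.03+z)),round(score(v,[fl[2]],G,.03+z)),round(score(v,[co[2]],G,.03+z))) for z in np.arange(-.004,.015,.001)])
# vertical colour profile at front centre
I=cv2.imread("pics/f_scene.png")
for x in (-.03,.03):
  for z in np.arange(.040,.1,.002):
    p=proj("scene",place(v,[(x,.036,z)]))[0].round().astype(int); print(int(z*1e3+.5),I[p[1],p[0]][::-1],end=" ")
  print()
for c in ("scene","top"):
  for l in ("inner_lid","dust_cover","button_tin_base"):
    for r in regions_of(c,l): print(c,l,round(r["p"],2),r["bbox"])
E
```

```text
t 20.9 tcp [ 0.4745 -0.1141  0.1927] ft [ 0.05 -0.6  -1.27] gap 0.141 gf 30.0
before [array([ 0.4687, -0.1156,  1.7733]), np.float64(-164.2381)]
press [array([ 0.4743, -0.114 ,  1.784 ]), np.float64(-170.6984)]
now [array([ 0.4745, -0.1153,  1.7399]), np.float64(-165.7995)]
[(-4, -98, -56, -43, -6), (-3, -93, -64, -40, -8), (-2, -91, -69, -34, -11), (-1, -90, -70, -28, -13), (0, -90, -68, -20, -14), (1, -90, -63, -13, -14), (2, -93, -57, -9, -14), (3, -98, -50, -8, -14), (4, -104, -45, -9, -14), (5, -107, -42, -11, -14), (6, -105, -40, -11, -14), (7, -100, -39, -11, -13), (8, -91, -38, -9, -13), (9, -82, -38, -7, -12), (10, -73, -39, -5, -12), (11, -67, -40, -4, -13), (12, -62, -42, -4, -14), (13, -61, -44, -5, -14), (14, -60, -45, -7, -15)]
40 [18 52 56] 42 [12 50 53] 44 [12 50 53] 46 [22 51 53] 48 [82 83 67] 50 [82 83 67] 52 [166 149 107] 54 [231 209 149] 56 [224 198 142] 58 [224 198 142] 60 [140 124  90] 62 [132 118  85] 64 [132 118  85] 66 [131 116  84] 68 [137 121  87] 70 [191 167 120] 72 [191 167 120] 74 [237 221 157] 76 [244 229 167] 78 [243 228 166] 80 [243 228 166] 82 [243 2
[... 345 characters left out ...]
  85] 66 [134 118  85] 68 [135 119  85] 70 [131 116  83] 72 [131 116  83] 74 [131 116  83] 76 [130 116  83] 78 [130 115  84] 80 [130 116  83] 82 [130 116  83] 84 [131 115  83] 86 [128 114  81] 88 [129 114  82] 90 [129 114  82] 92 [129 115  82] 94 [128 114  81] 96 [131 115  83] 98 [129 114  82] 
scene inner_lid 0.9 [314.3, 234.0, 377.4, 275.5]
scene dust_cover 0.75 [186.3, 218.5, 244.7, 253.6]
scene dust_cover 0.62 [324.0, 202.6, 391.1, 237.4]
scene button_tin_base 0.7 [313.3, 245.3, 378.5, 294.0]
top inner_lid 0.6 [336.1, 195.9, 361.9, 225.7]
top dust_cover 0.78 [344.2, 181.2, 372.2, 222.7]
top dust_cover 0.62 [199.3, 218.5, 255.5, 263.0]
top button_tin_base 0.45 [330.1, 196.8, 342.2, 233.7]
```

```bash
python3 - <<'E'
from arm import *
wait(.3); st(); print(job_done())
E
```

```text
t 21.6 tcp [ 0.4746 -0.1141  0.193 ] ft [-0.55  0.68 -0.9 ] gap 0.141 gf 30.0
the job is handed in; nothing more can be done
None
```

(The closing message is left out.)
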